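Snap the end cap onto the post of a monitor arm

TASK

The monitor arm has just been slid onto its post on the desk; close the post with its end cap so that the arm cannot lift off. Lift the cap (the round part with a closed top) out of its cavity in the formed packing tray, press it squarely onto the snap neck on top of the post until it clicks, then keep pushing so that it sits hard down on the end of the post, and finish like that: still pressing firmly down on the seated cap with the fingers, not letting go. Leave the other parts in the tray and the things on the desk where they are.

Things in the scene. Friction and masses are not known exactly. Their poses are not given: they have to be found in the camera images.
- cap: End cap: black plastic cup, upside down, 44 mm across, 29 mm high, 20 to 45 g, closed top. Origin at the centre of its open lower rim, z up. Inside the mouth a lip 31.6 mm across and 4 mm high, above it a bore 36.6 mm across; inner depth 24 mm. Starts upright in any of the three cavities of the tray, rim 5 mm above the desk, upper 15 mm free above the cavity wall to grip, at any yaw.
- cap_top (a point): Centre of the cap's flat closed top, 29 mm above its rim; the top's edge has a 2.5 mm bevel. z up.
- tray: Formed pulp tray, 150 x 280 mm, rim 13 mm high, fixed; origin under its centre, long side along its y. Three round cavities at y = -80, 0, +80 mm (x = 0): ring walls 57 mm across outside, 47 mm inside, tops 19 mm and floors 5 mm above the desk. On both x sides of a cavity there is only the 5 mm thick floor of the tray, and the hex key on the +x side.
- post: Steel post of the monitor arm, 40 mm across, fixed; origin on the desk on its axis, z up, x along the arm's lower link. Base plate 120 x 100 mm. The arm's hub, 56 mm across, surrounds it up to 112 mm above the desk; the link, 42 mm wide, leaves along +x (away from the robot), top at 107 mm; the elbow, 225 mm out, is 143 mm high, the mounting head beyond it 188 mm.
- post_top (a point): Centre of the post's flat end face, 120 mm above the desk, axes as the post's. With the cap home, the cap's origin is at this point and its rim stands solid on the face.
- neck: Grey plastic snap neck on the post's end; origin at post_top. 28.6 mm across up to 16 mm, then tapering to 21 mm across at its top, 22 mm. Four sprung bumps round it, 35.2 mm across, centred 9 mm up: the cap's lip meets them with its rim 14 mm above the face; the push rises to 11 to 14 N (rim 7 to 8 mm up), then drops to nothing (click, rim 4 mm up) and the bumps draw it down.
- collar: Bystander in the tray: black open ring, 44 mm across, 27 mm hole, 26 mm high; origin at the centre of its underside. Same size as the cap but open on top.
- sleeve: Bystander in the tray: black sleeve with a top flange 44 mm across, 25 mm hole right through, 27 mm high; origin at the centre of its underside.
- hexkey: Bystander: hex key of 6 mm rod, 85 mm long, lying on the tray floor on its +x side; origin under its middle.
- driver: Bystander: screwdriver, 190 mm long, lying on the desk between the robot and the post; origin under its middle.
- flask: Bystander: white vacuum flask, 66 mm across, 213 mm tall, standing to the robot's right; origin at the centre of its underside.
- mug: Bystander: white mug, 80 mm across, 92 mm tall, standing to the robot's left; origin at the centre of its underside.
- phone: Bystander: phone, 160 x 75 x 9 mm, lying at the back; origin under its centre.
- notes: Bystander: note block, 76 x 76 x 32 mm, at the back; origin under its centre.
Things that resemble listed ones, but are neither listed nor needed, are in the scene too. Leave any brown, orange or red look-alike of the cap alone.

How it is judged:
By the outcome, as a careful person would: the job done as asked, in the order asked, and still so for the second after the job is handed in, while the arm keeps its last pose, push and grip.
It also fails if it takes over 48 s, if anything falls off the work surface, if the arm or the gripper's body presses on something with over 40 N, if the wrist force passes 120 N, or if a joint passes its speed limit or range.

ROBOT

A 6-joint arm with a two-finger parallel gripper is mounted at the origin on the work surface. World frame = base frame: x ahead of the robot, y to its left, z up, the work surface at z = 0. Lengths are in mm, angles in rad, forces in N, time in s.
With the tool pointing down it reaches from about 375 to 900 mm from the base axis. Payload 3.1 kg.
Tool frame: the origin (TCP) lies between the finger pads; the fingertips stand 14 mm ahead of it and the grasp point (between the pads) lies 5 mm behind it (env.nose_length is the distance from the TCP to the fingertips, in mm); z points along the fingers, y is the line along which they close (so a half turn about z gives the same grasp; the last joint's range is limited). The gripper opens to 85 mm and grips with 20 to 120 N. Pads are 22 mm wide; open, the fingers measure 114 mm over their backs; the gripper's body (76 mm by 85 mm) begins 54 mm behind the grasp point. The pads swing forward as they close: fully open they stand 13 mm farther back than shut.
Start: joints at [1.145, 0.527, 1.433, -0, 1.181, -0.178], TCP at [153.255, 605.896, 245.31] pointing down, gripper open.
Joint ranges: [-3.08, 3.08], [-0.75, 2.2], [0.22, 2.44], [-1.43, 4.57], [0, 2.65], [-2.85, 2.85]. Speed limits (rad/s): [2.79, 2.79, 3.14, 3.14, 3.14, 3.14].

INTERFACE

Orientations are given as a 3x3 rotation matrix whose columns are the frame's x, y, z axes.
In Python, from bench import env gives the robot as it stands. The module is installed in compiled form; this text tells all that it offers.
- The arm moves only by the tool servo_tool, never from a script. Its argument "motion" is a list of rows, each a list of 3 entries, a list of its own where there are three numbers: the shift along the tool's x, y, z in mm, then the turn, a rotation vector about the tool's x, y, z in degrees, then the finger opening in mm, from 0 to 85.4. A call has 1 to 20 rows; each row shifts and turns the commanded pose from where the row before left it, along the tool's axes as they then stand; what a row does not reach is not made up. A row lasts 1/12 s, in which the tool goes at most 41.7 mm and 7.16 degrees, less where a joint would pass 70% of its speed; a pose out of reach is approached as far as the arm can. A call is refused whole if a number of a shift passes 41.7 or a number of a turn 7.16, either way. A call with a gripper value outside its range is refused whole. The fingers move at their own pace and stop on an object; "force" is the grip in N (left out, the last holds). Time passes only in rows, so rows that do not move let the fingers close. It gives the time, the measured TCP pose, the force, the opening and the grip force at its end, in the units of the state.
- env.sense(): the state, without advancing time (a new reading comes with each control period).
- env.camera(name): name is "scene" or "top" or "wrist"; returns a dict with "image" (420x560x3 uint8, red, green, blue), "depth" (420x560 float32, mm along the optical axis (not along the pixel's ray), 0 where there is no reading), "fx", "fy", "cx", "cy" (pixels), "view" (4x4, takes a point from world to camera coordinates); the wrist camera has in their place "T_tool_cam" (4x4, takes a point from camera to tool coordinates, whose origin is the TCP and whose axes are the flange's). Camera axes: x right, y down, z forward; pixel columns grow to the right and rows downward; lengths in mm; the calibration is good to about 2 mm. The wrist camera is an equidistant fisheye: a pixel r from the principal point sees the ray r / f radians off the axis. A picture is of the moment at which its call begins: read the wrist's pose just before it.
- env.job_done(): hands the job in; it is judged then, once.
The state is a dict: "t": time; "joint_positions": joint angles; "joint_velocities": joint speeds; "joint_torque": joint torques, N m; "position": TCP position; "eef_rot": TCP orientation; "force": force on the tool from outside, world axes, zero at the start; "moment": the same for the moment, N m; "gripper_width": opening from 0.0 (shut) to 1.0 (fully open); "grasp_force": force on a finger pad.
Only numpy, scipy, OpenCV 4.12 (cv2) and the standard library are available. Lean on these libraries where they do the work, as an engineer would, in place of code of your own. Each camera call takes 0.05 s, during which the arm holds its last target. There are 200 camera calls.

## Working session

There is one attempt and no reset: what is moved stays moved. The work goes in short steps, Python scripts to look and compute and a tool call to move; the robot and the scene stay as the last step left them, time stands still between calls to the robot, and variables do not carry over. Pictures are saved under pics/ and viewed, at most 10 in all, crops included, and the job is handed in when it is done.

Besides the shell and the picture viewer there is one more tool, called after ">>>" by a JSON object that holds its "op" and its "data". servo_tool: Moves the arm, as the interface text tells. Its arguments: {"type":"object","properties":{"motion":{"type":"array","items":{"type":"array"}},"force":{"type":"number"}},"required":["motion"]}

```bash
mkdir -p pics
cat > h.py <<'E'
import numpy as np, cv2
from bench import env
def cam(n):
    s=env.sense(); c=env.camera(n); c['s']=s; return c
def save(c,f): cv2.imwrite('pics/'+f,c['image'][:,:,::-1])
def pts(c):
    d=c['depth'].astype(float); v,u=np.mgrid[:d.shape[0],:d.shape[1]]
    P=np.stack([(u-c['cx'])/c['fx']*d,(v-c['cy'])/c['fy']*d,d,np.ones_like(d)],-1)
    return (P@np.linalg.inv(c['view']).T)[...,:3]
def ray(c,u,v,z):
    M=np.linalg.inv(c['view']); d=M[:3,:3]@[(u-c['cx'])/c['fx'],(v-c['cy'])/c['fy'],1]; o=M[:3,3]
    return o+d*(z-o[2])/d[2]
def wray(c,u,v,z):
    x,y=u-c['cx'],v-c['cy']; r=np.hypot(x,y)+1e-9; a=r/c['fx']
    d=np.array([x/r*np.sin(a),y/r*np.sin(a),np.cos(a)])
    T=np.eye(4); T[:3,:3]=c['s']['eef_rot']; T[:3,3]=c['s']['position']; T=T@c['T_tool_cam']
    d=T[:3,:3]@d; o=T[:3,3]; return o+d*(z-o[2])/d[2]
E
python3 - <<'E'
from h import *
a=cam('top');b=cam('scene');np.set_printoptions(suppress=True,precision=3)
save(a,'top.png');save(b,'scene.png')
print(a['s']); print(np.linalg.inv(a['view'])[:3]);print(np.linalg.inv(b['view'])[:3]);print(a['fx'])
E
```

```text
{'t': 0.0, 'joint_positions': array([ 1.144,  0.528,  1.434,  0.   ,  1.181, -0.179]), 'joint_velocities': array([ 0.001, -0.001, -0.   , -0.001,  0.001, -0.   ]), 'joint_torque': array([ -0.001, -44.236, -17.802,  -0.   ,   0.009,   0.   ]), 'position': array([152.982, 605.273, 244.332]), 'eef_rot': array([[-0.969,  0.245, -0.001],
       [ 0.245,  0.969, -0.002],
       [ 0.   , -0.002, -1.   ]]), 'force': array([-0.902, -0.112,  0.247]), 'moment': array([ 0.019, -0.046, -0.016]), 'grasp_force': 0.0, 'gripper_width': 1.0010540807129633}
[[  -0.002   -0.994    0.113  419.172]
 [  -1.       0.004    0.012  -15.726]
 [  -0.012   -0.112   -0.994 1401.994]]
[[   0.528    0.696   -0.487 1193.831]
 [   0.849   -0.43     0.307 -384.298]
 [   0.005   -0.575   -0.818 1139.501]]
442.4434757863303
```

View pics/top.png

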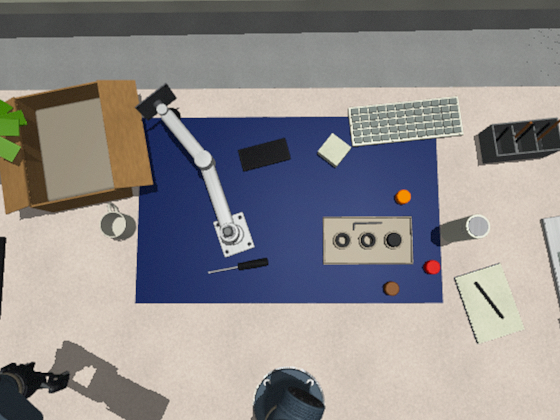

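View pics/scene.png

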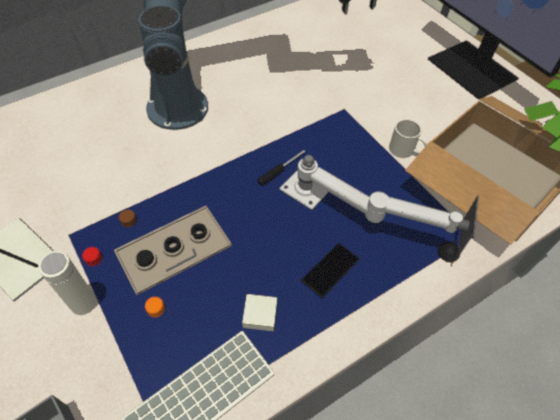

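The top view shows the tray at about (368,240) with the closed-top cap at (394,240) and two open rings at 342 and 368. The post and neck are at about (229,232), and the driver lies below them at (240,266).

Run:
```python
from h import *
np.set_printoptions(suppress=True,precision=1)
a=cam('top');P=pts(a)
z=P[...,2]
for n,(u0,v0,lo,hi,w) in dict(cap=(394,240,28,45,14),neck=(229,232,130,150,14),mid=(368,240,22,45,14),oth=(342,240,22,45,14)).items():
    m=np.zeros(z.shape,bool); m[v0-w:v0+w,u0-w:u0+w]=1; m&=(z>lo)&(z<hi)
    q=P[m]; vv,uu=np.nonzero(m); print(n,m.sum(),q.mean(0),q.min(0),q.max(0),uu.mean(),vv.mean())
print(ray(a,394,240,34),ray(a,229,232,142),[ray(a,*p,13) for p in [(324,218),(411,217),(412,264),(324,265)]])
print(ray(a,205,160,143), ray(a,240,266,10))
m=(np.abs(z-z.mean())>=0)
import cv2
big=cv2.resize(a['image'][180:280,190:430],None,fx=3.3,fy=3.3,interpolation=cv2.INTER_CUBIC)
cv2.imwrite('pics/crop.png',big[:,:,::-1])
```

```text
cap 159 [ 493.4 -329.5   33.4] [ 474. -351.   28.] [ 514.3 -309.7   41.9] 394.30817610062894 239.67924528301887
neck 93 [512.6 169.  138.9] [496.8 155.2 130.5] [529.  184.5 145.4] 228.03225806451613 231.4731182795699
mid 118 [ 492.5 -249.7   29.7] [ 465.3 -271.7   22.2] [ 518.1 -225.2   36.3] 368.1694915254237 240.1271186440678
oth 125 [ 493.2 -170.7   30.7] [ 468.6 -193.8   22. ] [ 518.4 -144.5   38. ] 342.632 239.968
[ 492.4 -328.4   34. ] [510.8 165.8 142. ] [array([ 563.5, -115.2,   13. ]), array([ 565.7, -388.7,   13. ]), array([ 418.8, -386.8,   13. ]), array([ 416.3, -113.5,   13. ])]
[721.  238.2 143. ] [413.8 148.9  10. ]
```

View pics/crop.png

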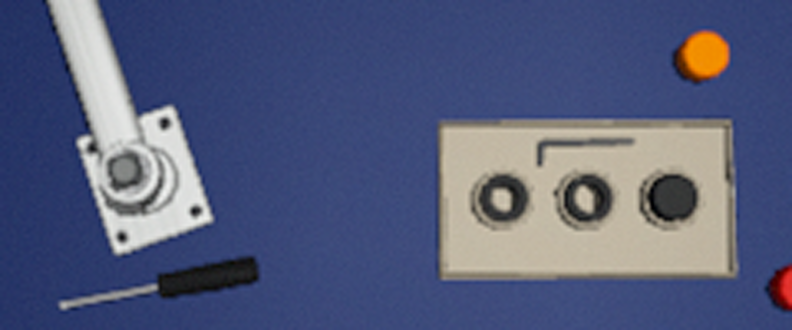

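>>> {"op": "servo_tool", "data": {"motion": [[[-33, -20.3, 0], [0, 0, 0], 85], [[-33, -20.3, 0], [0, 0, 0], 85], [[-33, -20.3, 0], [0, 0, 0], 85], [[-33, -20.3, 0], [0, 0, 0], 85], [[-33, -20.3, 0], [0, 0, 0], 85], [[-33, -20.3, 0], [0, 0, 0], 85], [[-33, -20.3, 0], [0, 0, 0], 85], [[-33, -20.3, 0], [0, 0, 0], 85], [[-33, -20.3, 0], [0, 0, 0], 85], [[-33, -20.3, 0], [0, 0, 0], 85], [[-33, -20.3, 0], [0, 0, 0], 85], [[0, 0, 0], [0, 0, 6.9], 85], [[0, 0, 0], [0, 0, 6.9], 85], [[0, 0, 0], [0, 0, 6.9], 85], [[0, 0, 0], [0, 0, 6.9], 85], [[0, 0, 0], [0, 0, 6.9], 85], [[0, 0, 0], [0, 0, 6.9], 85], [[0, 0, 0], [0, 0, 6.9], 85], [[0, 0, 0], [0, 0, 6.9], 85], [[0, 0, 0], [0, 0, 6.9], 85]]}}

```text
t: 1.82
position: [450.2, 300.3, 245.0]
eef_rot: [[-0.231, 0.973, -0.001], [0.973, 0.231, -0.0], [-0.0, -0.001, -1.0]]
force: [-0.4, -0.6, -0.5]
gripper_width: 0.994
grasp_force: 0.0
```

>>> {"op": "servo_tool", "data": {"motion": [[[0, 0, 0], [0, 0, 6.9], 85], [[0, 0, 0], [0, 0, 6.9], 85], [[-37, 2.5, 0], [0, 0, 0], 85], [[-37, 2.5, 0], [0, 0, 0], 85], [[-37, 2.5, 0], [0, 0, 0], 85], [[-37, 2.5, 0], [0, 0, 0], 85], [[-37, 2.5, 0], [0, 0, 0], 85], [[-37, 2.5, 0], [0, 0, 0], 85], [[-37, 2.5, 0], [0, 0, 0], 85], [[-37, 2.5, 0], [0, 0, 0], 85], [[-37, 2.5, 0], [0, 0, 0], 85], [[-37, 2.5, 0], [0, 0, 0], 85], [[-37, 2.5, 0], [0, 0, 0], 85], [[-37, 2.5, 0], [0, 0, 0], 85], [[-37, 2.5, 0], [0, 0, 0], 85], [[-37, 2.5, 0], [0, 0, 0], 85], [[-37, 2.5, 0], [0, 0, 0], 85], [[-37, 2.5, 20], [0, 0, 0], 85], [[-37, 2.5, 20], [0, 0, 0], 85], [[0, 0, 20], [0, 0, 0], 85]]}}

```text
t: 3.48
position: [493.1, -336.2, 185.6]
eef_rot: [[0.007, 1.0, 0.005], [1.0, -0.006, -0.008], [-0.008, 0.005, -1.0]]
force: [1.0, -0.1, 0.7]
gripper_width: 0.995
grasp_force: 0.0
```

>>> {"op": "servo_tool", "data": {"motion": [[[0, 0, 20], [0, 0, 0], 85], [[0, 0, 0], [0, 0, 0], 85], [[0, 0, 0], [0, 0, 0], 85], [[0, 0, 0], [0, 0, 0], 85]]}}

```text
t: 3.82
position: [492.2, -327.9, 166.5]
eef_rot: [[0.001, 1.0, 0.001], [1.0, -0.001, -0.001], [-0.001, 0.001, -1.0]]
force: [0.5, -0.2, 0.4]
gripper_width: 0.996
grasp_force: 0.0
```

Run:
```python
from h import *
np.set_printoptions(suppress=True,precision=3)
c=cam('wrist');save(c,'w1.png');print(c['s']['t'],c['s']['position'],c['s']['eef_rot'],c['s']['joint_positions'],c['T_tool_cam'],c['fx'],c['cx'],c['cy'],c['s']['force'])
```

```text
3.8167 [ 492.194 -327.881  166.517] [[ 0.001  1.     0.001]
 [ 1.    -0.001 -0.001]
 [-0.001  0.001 -1.   ]] [-0.776  0.581  1.593 -0.     0.966 -0.775] [[  -0.      -0.962   -0.274   70.461]
 [   1.      -0.001    0.001    0.772]
 [  -0.001   -0.274    0.962 -128.799]
 [   0.       0.       0.       1.   ]] 325.19226210127806 281.31700152769645 206.29874814122442 [ 0.492 -0.225  0.379]
```

View pics/w1.png

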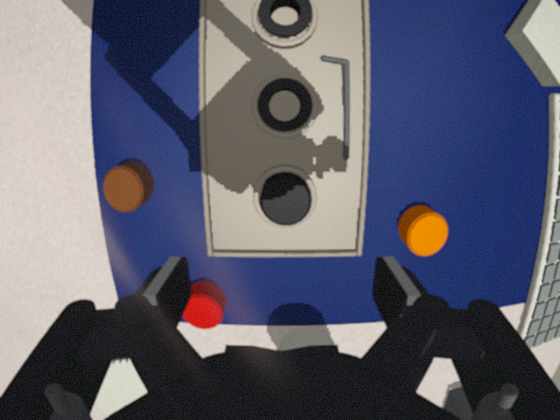

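Wrist view: the cap's closed disc is at about (285,197), and the fingers straddle it in x with clear space on both sides.

Run:
```python
from h import *
np.set_printoptions(suppress=True,precision=1)
c=cam('wrist')
g=c['image'].max(2); print(g[197,240:330:4])
for th in (50,60,70):
    m=(g<th).astype(np.uint8); n,l,st,ce=cv2.connectedComponentsWithStats(m); i=l[197,285]; 
    k=max(cv2.findContours((l==i).astype(np.uint8),0,1)[0],key=cv2.contourArea)
    W=np.array([wray(c,u,v,34) for u,v in k[:,0]])
    (x,y),r=cv2.minEnclosingCircle(W[:,:2].astype(np.float32)); print(th,st[i],W.min(0),W.max(0),x,y,r)
```

```text
[198 198 199 182 191  71  20  18  49  73  76  77  70  64  72  74  78  62
 181 183 203 201 201]
50 [     0      0    560    420 186625] [ -42.2 -708.9   34. ] [1002.   -97.6   34. ] 476.4215393066406 -541.5211181640625 544.922119140625
60 [     0      0    560    420 179184] [ -42.2 -708.9   34. ] [1002.   -97.6   34. ] 476.4215393066406 -541.5211181640625 544.922119140625
70 [     0      0    560    420 172405] [ -42.2 -708.9   34. ] [1002.   -97.6   34. ] 476.4215393066406 -541.5211181640625 544.922119140625
```

Run:
```python
from h import *
np.set_printoptions(suppress=True,precision=1)
c=cam('wrist')
g=c['image'].max(2); print(g[150:245:3,285],g[180,240:330:4])
for th in (85,95):
    m=(g<th).astype(np.uint8); m=cv2.morphologyEx(m,cv2.MORPH_OPEN,np.ones((9,9)));n,l,st,ce=cv2.connectedComponentsWithStats(m); i=l[197,285]
    k=max(cv2.findContours((l==i).astype(np.uint8),0,1)[0],key=cv2.contourArea)
    W=np.array([wray(c,u,v,34) for u,v in k[:,0]])
    (x,y),r=cv2.minEnclosingCircle(W[:,:2].astype(np.float32)); print(th,i,st[i],W.min(0),W.max(0),x,y,r)
```

```text
[105 105 108 101 108  94 110  68  15  28  26  22  37  25  38  72  70  74
  71  66  66  67  70  72  55 154 196 197 194 197 194 193] [100 104 107 105  95 105  66  25  25  39  27  34  31  33  32  22  91 194
 167 205 205 206 204]
85 5 [ 260  171   50   53 2145] [ 476.  -347.4   34. ] [ 517.1 -302.6   34. ] 496.03082275390625 -325.0520935058594 22.96027946472168
95 5 [ 260  171   50   53 2192] [ 476.  -347.4   34. ] [ 517.1 -302.6   34. ] 496.0926818847656 -324.8254699707031 23.21520233154297
```

>>> {"op": "servo_tool", "data": {"motion": [[[0, 2, 22], [0, 0, 0], 85], [[0, 0, 22], [0, 0, 0], 85], [[0, 0, 22], [0, 0, 0], 85], [[0, 0, 20], [0, 0, 0], 60], [[0, 0, 0], [0, 0, 0], 60], [[0, 0, 0], [0, 0, 0], 60], [[0, 0, 0], [0, 0, 0], 60], [[0, 0, 0], [0, 0, 0], 60]]}}

```text
t: 4.63
position: [494.8, -328.7, 81.6]
eef_rot: [[0.001, 1.0, 0.003], [1.0, -0.001, -0.003], [-0.003, 0.003, -1.0]]
force: [0.3, -0.6, -0.1]
gripper_width: 0.706
grasp_force: 0.0
```

Run:
```python
from h import *
np.set_printoptions(suppress=True,precision=1)
c=cam('wrist');save(c,'w2.png');print(c['s']['position'],c['s']['gripper_width'])
g=c['image'].max(2)
for th in (85,95):
    m=(g<th).astype(np.uint8); m=cv2.morphologyEx(m,cv2.MORPH_OPEN,np.ones((9,9)));n,l,st,ce=cv2.connectedComponentsWithStats(m)
    for i in range(1,n):
      if not(500<st[i][4]<20000):continue
      k=max(cv2.findContours((l==i).astype(np.uint8),0,1)[0],key=cv2.contourArea)
      W=np.array([wray(c,u,v,34) for u,v in k[:,0]])
      (x,y),r=cv2.minEnclosingCircle(W[:,:2].astype(np.float32)); print(th,i,st[i],W.min(0),W.max(0),x,y,r)
```

```text
[ 494.8 -328.7   81.6] 0.7064474387052551
85 1 [   37     0   128   173 11473] [ 332.1 -288.    34. ] [ 429.7 -164.    34. ] 380.34600830078125 -226.009521484375 78.57311248779297
85 3 [ 241   59   81   79 3698] [ 474.3 -269.8   34. ] [ 517.2 -227.1   34. ] 495.766845703125 -248.40684509277344 21.975391387939453
85 4 [ 77 174  33  49 918] [ 365.7 -318.8   34. ] [ 388.7 -287.    34. ] 375.9884948730469 -302.8573913574219 18.35789680480957
85 5 [ 245  194   74   75 4412] [ 474.6 -347.5   34. ] [ 517.3 -301.5   34. ] 496.0515441894531 -324.3953857421875 23.47646713256836
95 1 [   37     0   129   178 11727] [ 332.1 -290.9   34. ] [ 430.1 -164.    34. ] 380.5393371582031 -227.47750854492188 79.85346221923828
95 3 [ 241   58   81   81 3861] [ 474.3 -270.3   34. ] [ 517.2 -226.6   34. ] 495.7803039550781 -248.5443878173828 22.285564422607422
95 4 [  73  173   37   56 1137] [ 362.1 -323.    34. ] [ 388.9 -286.3   34. ] 371.96435546875 -304.8566589355469 19.927507400512695
95 5 [ 245  193   74   76 4499] [ 474.6 -347.5   34. ] [ 517.3 -300.9   34. ] 496.18902587890625 -324.2782287597656 23.68674087524414
```

View pics/w2.png

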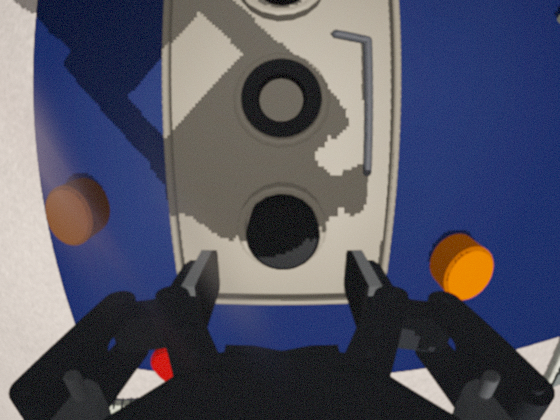

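Wrist view: cap at about (282,231), with the fingertips at (200,255) and (365,255). I'll centre, set the opening to 52, and lower.

>>> {"op": "servo_tool", "data": {"motion": [[[1, 1, 20], [0, 0, 0], 51], [[0, 0, 15], [0, 0, 0], 51], [[0, 0, 3], [0, 0, 0], 51], [[0, 0, 0], [0, 0, 0], 51], [[0, 0, 0], [0, 0, 0], 51], [[0, 0, 0], [0, 0, 0], 51]]}}

```text
t: 5.18
position: [495.4, -327.5, 42.9]
eef_rot: [[0.002, 1.0, 0.002], [1.0, -0.002, -0.002], [-0.002, 0.002, -1.0]]
force: [0.2, -0.6, -0.1]
gripper_width: 0.595
grasp_force: 0.0
```

>>> {"op": "servo_tool", "data": {"motion": [[[0, 0, 2], [0, 0, 0], 51], [[0, 0, 2], [0, 0, 0], 51], [[0, 0, 0], [0, 0, 0], 51]]}}

```text
t: 5.43
position: [494.8, -326.9, 37.9]
eef_rot: [[0.002, 1.0, 0.0], [1.0, -0.002, -0.0], [-0.0, 0.0, -1.0]]
force: [-0.2, 1.1, 0.6]
gripper_width: 0.598
grasp_force: 0.0
```

>>> {"op": "servo_tool", "data": {"motion": [[[0, 0, 2], [0, 0, 0], 51], [[0, 0, 0], [0, 0, 0], 51], [[0, 0, 0], [0, 0, 0], 51]]}}

```text
t: 5.68
position: [494.7, -326.8, 35.6]
eef_rot: [[0.002, 1.0, -0.0], [1.0, -0.002, 0.0], [0.0, -0.0, -1.0]]
force: [0.2, -0.3, 0.5]
gripper_width: 0.594
grasp_force: 0.0
```

>>> {"op": "servo_tool", "data": {"motion": [[[0, 0, 2], [0, 0, 0], 51], [[0, 0, 0], [0, 0, 0], 51], [[0, 0, 0], [0, 0, 0], 51]]}}

```text
t: 5.93
position: [494.7, -326.8, 33.6]
eef_rot: [[0.002, 1.0, -0.0], [1.0, -0.002, 0.0], [0.0, -0.0, -1.0]]
force: [0.3, 0.2, 0.2]
gripper_width: 0.595
grasp_force: 0.0
```

>>> {"op": "servo_tool", "data": {"motion": [[[0, 0, 1.5], [0, 0, 0], 51], [[0, 0, 0], [0, 0, 0], 51], [[0, 0, 0], [0, 0, 0], 51]]}}

```text
t: 6.18
position: [494.7, -326.8, 32.2]
eef_rot: [[0.002, 1.0, -0.0], [1.0, -0.002, 0.0], [0.0, -0.0, -1.0]]
force: [0.4, -0.4, -0.0]
gripper_width: 0.592
grasp_force: 0.0
```

>>> {"op": "servo_tool", "data": {"motion": [[[0, 0, 1.5], [0, 0, 0], 51], [[0, 0, 0], [0, 0, 0], 51], [[0, 0, 0], [0, 0, 0], 51]]}}

```text
t: 6.43
position: [494.7, -326.8, 30.6]
eef_rot: [[0.002, 1.0, -0.0], [1.0, -0.002, 0.0], [0.0, -0.0, -1.0]]
force: [0.1, -0.2, -0.3]
gripper_width: 0.598
grasp_force: 0.0
```

>>> {"op": "servo_tool", "data": {"motion": [[[0, 0, 1.5], [0, 0, 0], 51], [[0, 0, 0], [0, 0, 0], 51], [[0, 0, 0], [0, 0, 0], 51]]}}

```text
t: 6.68
position: [494.9, -327.0, 29.8]
eef_rot: [[0.002, 1.0, 0.0], [1.0, -0.002, -0.0], [-0.0, 0.0, -1.0]]
force: [-0.7, 1.7, 4.6]
gripper_width: 0.597
grasp_force: 2.5
```

>>> {"op": "servo_tool", "data": {"motion": [[[0, 0, 1.5], [0, 0, 0], 51], [[0, 0, 0], [0, 0, 0], 51], [[0, 0, 0], [0, 0, 0], 51]]}}

```text
t: 6.93
position: [494.9, -327.0, 29.7]
eef_rot: [[0.001, 1.0, 0.001], [1.0, -0.001, -0.001], [-0.001, 0.001, -1.0]]
force: [-2.1, 1.9, 14.0]
gripper_width: 0.597
grasp_force: 7.1
```

>>> {"op": "servo_tool", "data": {"motion": [[[0, 0, -4], [0, 0, 0], 51], [[0, 0, 0], [0, 0, 0], 51], [[0, 0, 0], [0, 0, 0], 42], [[0, 0, 0], [0, 0, 0], 38], [[0, 0, 0], [0, 0, 0], 38], [[0, 0, 0], [0, 0, 0], 38], [[0, 0, 0], [0, 0, 0], 38], [[0, 0, 0], [0, 0, 0], 38]], "force": 70}}

```text
t: 7.6
position: [495.0, -327.1, 32.4]
eef_rot: [[0.002, 1.0, 0.0], [1.0, -0.002, -0.0], [-0.0, 0.0, -1.0]]
force: [-1.8, 0.8, 8.1]
gripper_width: 0.491
grasp_force: 69.7
```

>>> {"op": "servo_tool", "data": {"motion": [[[0, 0, -5], [0, 0, 0], 38], [[0, 0, -10], [0, 0, 0], 38], [[0, 0, -20], [0, 0, 0], 38], [[0, 0, -25], [0, 0, 0], 38], [[0, 0, -30], [0, 0, 0], 38], [[0, 0, -30], [0, 0, 0], 38], [[0, 0, -30], [0, 0, 0], 38], [[0, 0, 0], [0, 0, 0], 38], [[0, 0, 0], [0, 0, 0], 38], [[0, 0, 0], [0, 0, 0], 38]]}}

```text
t: 8.43
position: [494.2, -326.3, 181.4]
eef_rot: [[0.002, 1.0, -0.001], [1.0, -0.002, 0.001], [0.001, -0.001, -1.0]]
force: [0.1, -1.0, -1.4]
gripper_width: 0.489
grasp_force: 71.1
```

Run:
```python
from h import *
c=cam('wrist');s=cam('scene');top=cam('top')
print(c['s']['position'],c['s']['gripper_width'],c['s']['force'])
A=c['image'];B=cv2.resize(s['image'][170:310,80:280],None,fx=3,fy=3)
cv2.imwrite('pics/w3.png',cv2.resize(np.hstack([A[:,60:500],cv2.resize(B,(600,420))]),(800,323))[:,:,::-1])
```

```text
[ 494.17083842 -326.28432565  181.40187572] 0.488794896455055 [ 0.07675822 -1.0272384  -1.36226267]
```

View pics/w3.png

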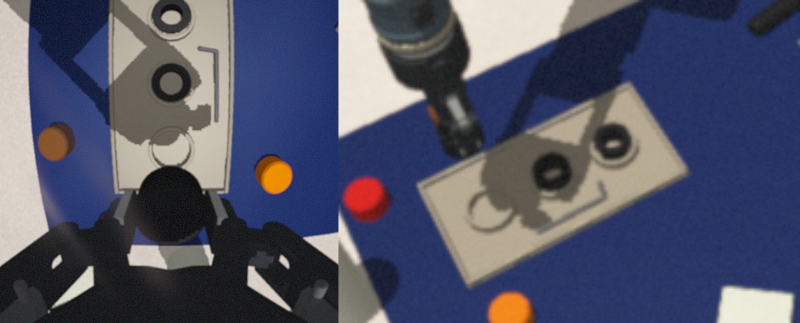

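The wrist view shows the cap in the fingers at about (282,264) and its cavity empty. The other parts are undisturbed. Next I move above the post.

>>> {"op": "servo_tool", "data": {"motion": [[[20, 1, -20], [0, 0, 0], 38], [[38, 1.4, -20], [0, 0, 0], 38], [[38, 1.4, -20], [0, 0, 0], 38], [[38, 1.4, -20], [0, 0, 0], 38], [[38, 1.4, -14], [0, 0, 0], 38], [[38, 1.4, 0], [0, 0, 0], 38], [[38, 1.4, 0], [0, 0, 0], 38], [[38, 1.4, 0], [0, 0, 0], 38], [[38, 1.4, 0], [0, 0, 0], 38], [[38, 1.4, 0], [0, 0, 0], 38], [[38, 1.4, 0], [0, 0, 0], 38], [[38, 1.4, 0], [0, 0, 0], 38], [[38, 1.4, 0], [0, 0, 0], 38], [[18, 1, 0], [0, 0, 0], 38], [[0, 0, 0], [0, 0, 0], 38], [[0, 0, 0], [0, 0, 0], 38], [[0, 0, 0], [0, 0, 0], 38], [[0, 0, 0], [0, 0, 0], 38]]}}

```text
t: 10.08
position: [514.1, 162.4, 273.3]
eef_rot: [[0.003, 1.0, -0.001], [1.0, -0.003, -0.001], [-0.001, -0.001, -1.0]]
force: [-0.2, -0.1, 0.1]
gripper_width: 0.493
grasp_force: 71.1
```

Run:
```python
from h import *
np.set_printoptions(suppress=True,precision=1)
c=cam('wrist');save(c,'w4.png');print(c['s']['position'],c['s']['gripper_width'],c['s']['force'])
D=c['depth'];print(D[190:300:6,282])
```

```text
[514.1 162.4 273.3] 0.49286525555638394 [-0.2 -0.1  0.1]
[267.9 268.1 270.1 303.1 420.2 157.3 147.6 142.2 136.  135.6 137.7 138.7
 138.7 140.2 140.3 141.4 142.7 144.  143.6]
```

View pics/w4.png

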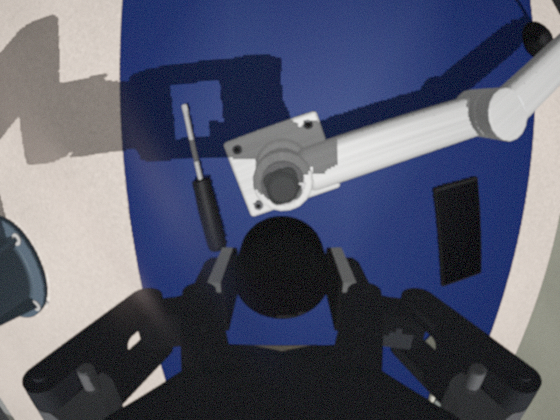

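The neck is at about (284,185), just beyond the held cap, which is at (282,266).

```bash
cat >> h.py <<'E'
def wpts(c):
    d=c['depth'].astype(float); v,u=np.mgrid[:d.shape[0],:d.shape[1]]
    x,y=u-c['cx'],v-c['cy']; r=np.hypot(x,y)+1e-9; t=np.tan(r/c['fx'])
    P=np.stack([x/r*t*d,y/r*t*d,d,np.ones_like(d)],-1)@c['T_tool_cam'].T
    return P[...,:3]   # tool frame
E
python3 - <<'E'
from h import *
np.set_printoptions(suppress=True,precision=1,linewidth=150)
c=cam('wrist');P=wpts(c);R=c['s']['eef_rot'];W=P@R.T+c['s']['position'];z=W[...,2]
for lo,hi in((139,146),(134,148),(125,148)):
    m=(z>lo)&(z<hi);m[:150]=0;m[215:]=0;m[:,:250]=0;m[:,320:]=0
    vv,uu=np.nonzero(m);q=W[m];print(lo,m.sum(),q.mean(0),q.min(0),q.max(0),(uu.min(),uu.max(),vv.min(),vv.max()))
d=c['depth'];m=(d>100)&(d<165);m[:215]=0;m[318:]=0;m[:,234:];m[:,:240]=0;m[:,326:]=0
# rows of cap: tool coords
for v in range(212,318,6): print(v,P[v,282],c['image'][v,282])
g=c['image'].max(2);print([int(x) for x in g[150:215:2,284]]);print([int(x) for x in g[185,245:330:3]])
E
```

```text
139 674 [515.7 173.9 141.8] [503.2 161.4 139. ] [528.1 186.2 144.4] (np.int64(267), np.int64(297), np.int64(173), np.int64(202))
134 954 [515.9 174.7 140.3] [501.3 158.3 134. ] [530.9 188.7 144.4] (np.int64(265), np.int64(300), np.int64(169), np.int64(204))
125 1104 [515.9 175.4 139.1] [499.4 157.6 125.2] [532.  189.9 144.4] (np.int64(263), np.int64(301), np.int64(167), np.int64(204))
212 [-51.4   1.9 271.8] [ 59  72 128]
218 [21.1  1.2 23.3] [25 22 24]
224 [21.   1.2 14.4] [19 16 15]
230 [21.   1.1  6.4] [30 31 28]
236 [20.6  1.1  0.2] [13 18 18]
242 [18.8  1.1 -2.1] [30 28 25]
248 [15.8  1.1 -1.7] [12 17 22]
254 [13.1  1.1 -1.8] [17 15 24]
260 [10.1  1.1 -1.5] [20 20 17]
266 [ 6.9  1.1 -1. ] [18 19 20]
272 [ 4.4  1.1 -1.8] [26 24 24]
278 [ 0.7  1.1 -0.6] [25 28 23]
284 [-1.5  1.1 -2.1] [30 24 33]
290 [-6.   1.1  0.1] [ 6 17 21]
296 [-8.1  1.1 -1.8] [14 16 15]
302 [-11.5   1.1  -1.4] [12  6 11]
308 [-14.2   1.1  -2.5] [22 22 23]
314 [-18.2   1.1  -1.7] [24 13 17]
[109, 123, 134, 133, 132, 113, 100, 110, 104, 73, 76, 69, 69, 76, 77, 84, 80, 85, 79, 76, 80, 82, 78, 81, 80, 75, 94, 193, 219, 219, 172, 125, 122]
[222, 221, 217, 124, 126, 118, 97, 66, 72, 81, 77, 75, 82, 82, 81, 78, 76, 67, 131, 212, 217, 228, 203, 214, 215, 210, 204, 197, 194]
```

>>> {"op": "servo_tool", "data": {"motion": [[[-18, 0, 15], [0, 0, 0], 38], [[-17, 0, 25], [0, 0, 0], 38], [[0, 0, 25], [0, 0, 0], 38], [[0, 0, 20], [0, 0, 0], 38], [[0, 0, 8], [0, 0, 0], 38], [[0, 0, 0], [0, 0, 0], 38], [[0, 0, 0], [0, 0, 0], 38], [[0, 0, 0], [0, 0, 0], 38]]}}

```text
t: 10.85
position: [515.3, 128.6, 182.1]
eef_rot: [[0.002, 1.0, 0.003], [1.0, -0.002, 0.0], [0.0, 0.003, -1.0]]
force: [0.3, -0.4, 0.7]
gripper_width: 0.49
grasp_force: 71.1
```

Run:
```python
from h import *
np.set_printoptions(suppress=True,precision=1,linewidth=150)
c=cam('wrist');save(c,'w5.png');P=wpts(c);p=c['s']['position'];R=c['s']['eef_rot'];W=P@R.T+p;z=W[...,2];print(p,R[2],c['s']['t'])
for lo,hi in((139.5,146),(134,148),(125,148)):
    m=(z>lo)&(z<hi)&(W[...,1]>140)&(W[...,1]<210)&(abs(W[...,0]-515)<25)
    vv,uu=np.nonzero(m);q=P[m];print(lo,m.sum(),q.mean(0),q.min(0),q.max(0),(uu.min(),uu.max(),vv.min(),vv.max()))
m=(abs(P[...,2]+1.7)<1.5)&(abs(P[...,1])<30)&(abs(P[...,0])<30)
q=P[m];print('cap top',q.mean(0),q.min(0),q.max(0))
m=(P[...,2]>5)&(P[...,2]<25)&(abs(P[...,1])<24)&(P[...,0]>5)&(P[...,0]<26)
q=P[m];A=np.c_[2*q[:,:2],np.ones(len(q))];s=np.linalg.lstsq(A,(q[:,:2]**2).sum(1),rcond=None)[0];print('cap side',m.sum(),s[:2],np.sqrt(s[2]+s[0]**2+s[1]**2),q[:,:2].min(0),q[:,:2].max(0))
```

```text
[515.3 128.6 182.1] [ 0.  0. -1.] 10.85
139.5 1581 [45.2  0.3 40.3] [ 32.5 -12.1  37.7] [56.7 12.9 42.7] (np.int64(257), np.int64(304), np.int64(142), np.int64(187))
134 2282 [45.7  0.3 41.8] [ 29.6 -15.2  37.7] [60.1 15.6 48.2] (np.int64(252), np.int64(308), np.int64(135), np.int64(190))
125 2580 [46.1  0.3 42.7] [ 28.2 -16.6  37.7] [61.5 17.  56.9] (np.int64(250), np.int64(310), np.int64(132), np.int64(191))
cap top [ 1.3  0.8 -1.6] [-21.6 -29.9  -3.2] [21.3 28.3 -0.2]
cap side 1132 [-2.7  0.6] 23.77684812042081 [  6.1 -23.9] [21.7 23.9]
```

View pics/w5.png

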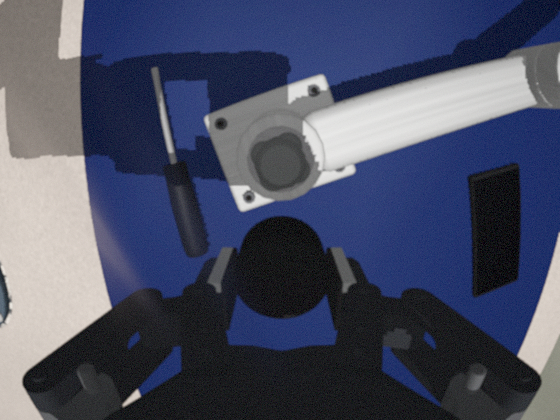

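The neck is centred at about (281,160), ahead of the held cap at (281,266). That puts it 45.5 mm along tool x and about 0 along tool y.

>>> {"op": "servo_tool", "data": {"motion": [[[15, 0, 0], [0, 0, 0], 38], [[20, -0.3, 0], [0, 0, 0], 38], [[10.5, 0, 0], [0, 0, 0], 38], [[0, 0, 3], [0, 0, 0], 38], [[0, 0, 4], [0, 0, 0], 38], [[0, 0, 4], [0, 0, 0], 38], [[0, 0, 0], [0, 0, 0], 38], [[0, 0, 0], [0, 0, 0], 38], [[0, 0, 0], [0, 0, 0], 38]]}}

```text
t: 11.65
position: [514.0, 173.6, 169.8]
eef_rot: [[0.002, 1.0, -0.0], [1.0, -0.002, -0.0], [-0.0, -0.0, -1.0]]
force: [0.3, -0.9, 0.5]
gripper_width: 0.487
grasp_force: 71.1
```

>>> {"op": "servo_tool", "data": {"motion": [[[0, 0, 2], [0, 0, 0], 38], [[0, 0, 2], [0, 0, 0], 38], [[0, 0, 0], [0, 0, 0], 38], [[0, 0, 0], [0, 0, 0], 38]], "force": 100}}

```text
t: 11.98
position: [513.9, 174.0, 165.8]
eef_rot: [[0.002, 1.0, -0.0], [1.0, -0.002, -0.0], [-0.0, -0.0, -1.0]]
force: [0.4, -0.3, -0.1]
gripper_width: 0.479
grasp_force: 100.9
```

>>> {"op": "servo_tool", "data": {"motion": [[[0, 0.8, 1.5], [0, 0, 0], 38], [[0, 0, 1.5], [0, 0, 0], 38], [[0, 0, 0], [0, 0, 0], 38], [[0, 0, 0], [0, 0, 0], 38]]}}

```text
t: 12.32
position: [514.7, 174.2, 162.8]
eef_rot: [[0.002, 1.0, -0.0], [1.0, -0.002, -0.0], [-0.0, -0.0, -1.0]]
force: [-0.8, -0.3, -0.8]
gripper_width: 0.481
grasp_force: 100.9
```

>>> {"op": "servo_tool", "data": {"motion": [[[0, 0, 1], [0, 0, 0], 38], [[0, 0, 1.5], [0, 0, 0], 38], [[0, 0, 0], [0, 0, 0], 38], [[0, 0, 0], [0, 0, 0], 38]]}}

```text
t: 12.65
position: [514.9, 174.1, 160.6]
eef_rot: [[0.002, 1.0, 0.0], [1.0, -0.002, -0.0], [-0.0, 0.0, -1.0]]
force: [0.2, -0.1, 2.1]
gripper_width: 0.483
grasp_force: 101.4
```

Lateral force is about zero and the lip is just meeting the bumps. I'll press on.

>>> {"op": "servo_tool", "data": {"motion": [[[0, 0, 1.5], [0, 0, 0], 38], [[0, 0, 1.5], [0, 0, 0], 38], [[0, 0, 1.5], [0, 0, 0], 38], [[0, 0, 0], [0, 0, 0], 38], [[0, 0, 0], [0, 0, 0], 38]]}}

```text
t: 13.07
position: [515.2, 174.2, 157.6]
eef_rot: [[0.001, 1.0, 0.002], [1.0, -0.001, 0.0], [0.0, 0.002, -1.0]]
force: [-1.6, -1.3, 9.7]
gripper_width: 0.485
grasp_force: 102.2
```

>>> {"op": "servo_tool", "data": {"motion": [[[0, 0, 1.5], [0, 0, 0], 38], [[0, 0, 1.5], [0, 0, 0], 38], [[0, 0, 0], [0, 0, 0], 38], [[0, 0, 0], [0, 0, 0], 38]]}}

```text
t: 13.4
position: [515.0, 174.1, 153.9]
eef_rot: [[0.002, 1.0, 0.001], [1.0, -0.002, -0.0], [-0.0, 0.001, -1.0]]
force: [-1.1, -0.6, 6.8]
gripper_width: 0.481
grasp_force: 101.7
```

>>> {"op": "servo_tool", "data": {"motion": [[[0, 0, 1.5], [0, 0, 0], 38], [[0, 0, 1.5], [0, 0, 0], 38], [[0, 0, 0], [0, 0, 0], 38], [[0, 0, 0], [0, 0, 0], 38]]}}

```text
t: 13.73
position: [514.7, 174.1, 148.9]
eef_rot: [[0.002, 1.0, -0.001], [1.0, -0.002, -0.0], [-0.0, -0.001, -1.0]]
force: [2.0, 0.1, -7.3]
gripper_width: 0.479
grasp_force: 102.0
```

>>> {"op": "servo_tool", "data": {"motion": [[[0, 0, 1.5], [0, 0, 0], 38], [[0, 0, 1.5], [0, 0, 0], 38], [[0, 0, 0], [0, 0, 0], 38], [[0, 0, 0], [0, 0, 0], 38]]}}

```text
t: 14.07
position: [514.7, 174.2, 147.6]
eef_rot: [[0.002, 1.0, -0.0], [1.0, -0.002, -0.0], [-0.0, -0.0, -1.0]]
force: [-1.0, -0.5, 5.5]
gripper_width: 0.477
grasp_force: 103.4
```

It clicked: the force swung to -7 N as the bumps drew the cap down, and it's seated at TCP z 147.6, as predicted. Now I push firmly.

>>> {"op": "servo_tool", "data": {"motion": [[[0, 0, 1], [0, 0, 0], 38], [[0, 0, 1.5], [0, 0, 0], 38], [[0, 0, 1.5], [0, 0, 0], 38], [[0, 0, 0], [0, 0, 0], 38], [[0, 0, 0], [0, 0, 0], 38], [[0, 0, 0], [0, 0, 0], 38]], "force": 115}}

```text
t: 14.57
position: [514.8, 174.2, 147.4]
eef_rot: [[0.001, 1.0, 0.002], [1.0, -0.001, -0.0], [-0.0, 0.002, -1.0]]
force: [-6.9, -1.9, 29.9]
gripper_width: 0.476
grasp_force: 116.6
```

>>> {"op": "servo_tool", "data": {"motion": [[[0, 0, 1], [0, 0, 0], 38], [[0, 0, 0], [0, 0, 0], 38], [[0, 0, 0], [0, 0, 0], 38], [[0, 0, 0], [0, 0, 0], 38], [[0, 0, 0], [0, 0, 0], 38], [[0, 0, 0], [0, 0, 0], 38]]}}

```text
t: 15.07
position: [514.8, 174.2, 147.3]
eef_rot: [[0.001, 1.0, 0.002], [1.0, -0.001, -0.0], [-0.0, 0.002, -1.0]]
force: [-8.8, -3.0, 35.7]
gripper_width: 0.478
grasp_force: 117.3
```

Run:
```python
from h import *
c=cam('wrist');s=cam('scene');P=wpts(c)
W=P@c['s']['eef_rot'].T+c['s']['position']
m=(abs(P[...,2]+1.7)<2)&(abs(P[...,1])<12)&(abs(P[...,0])<15);print('cap top z',np.median(W[m][:,2]),c['s']['force'])
B=cv2.resize(s['image'][100:240,200:400],(600,420))
cv2.imwrite('pics/w6.png',cv2.resize(np.hstack([c['image'][:,60:500],B]),(800,323))[:,:,::-1])
```

```text
cap top z 148.88598027219092 [-8.77333194 -2.98230576 35.74873516]
```

View pics/w6.png

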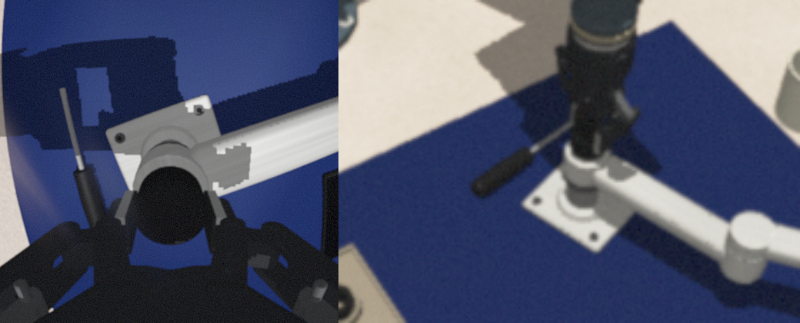

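The cap is at about (172,203) in the wrist half of the picture, square on the post. Its top measures z 148.9 against the 149 expected when home, and the push holds at 36 N.

```bash
python3 -c "
from bench import env
print(env.job_done())"
```

```text
the job is handed in; nothing more can be done
None
```

The cap clicked onto the post and sits hard down on its end face; I handed the job in at about 15 s with the fingers still gripping it and pressing down at about 36 N.

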